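Set up the comparator with the right length bar

TASK

The comparator is to be checked at 100 mm: from the four steel length bars in the sloped rack choose the 100 mm one, the bar that just fits under the tip of the indicator, and stand it upright, gently, in the middle of the round anvil. Then swing the stiff indicator arm by its handle until the tip is over the middle of the bar's top, and let go. Leave the other bars in the rack and do not disturb the other things on the bench.

Things in the scene. Friction and masses are not known exactly. Their poses are not given: they have to be found in the camera images.
- bar_100: The bar to use: plain square steel bar 26 x 26 x 100 mm, about 0.47 kg, a dark dot in each end face. Four look-alikes of the same section differ in length only. Origin: centre of its lower end; z runs along the bar to its upper end; x and y are square to its sides. At the start its z leans 35 deg from vertical, its y lies along the rack's y.
- bar_70: Look-alike bar, 26 x 26 x 70 mm; same origin and axes. Stays in the rack.
- bar_85: Look-alike bar, 26 x 26 x 85 mm; same origin and axes. Stays in the rack.
- bar_115: Look-alike bar, 26 x 26 x 115 mm; same origin and axes. Too tall to go under the indicator tip. Stays in the rack.
- rack: Fixed rack, base plate 125 x 262 mm, four places in a row along its y, 66 mm apart; which bar is where varies. Origin: at bench level under the bars' lower ends (32 mm up). Bars lean 35 deg to the rack's -x (to the robot) on black rails 16 mm wide, 60 mm long; the lowest 12 mm sit in a pocket (1.5 mm play): draw a bar out along its length. Bars are 40 mm apart: grip across, along the rack's y.
- stand: Fixed comparator stand: grey base 230 x 130 x 22 mm, round steel anvil (42 mm radius, top 35 mm above the bench) and a column 28 mm in diameter, 260 mm tall, standing 140 mm from the anvil centre along the stand's +x. Origin: at bench level under the anvil centre; z up.
- anvil (a point): Centre of the anvil's top face, marked by a fine ring of 20 mm radius. The bar is to stand here.
- swing_arm (a joint): Angle of the indicator arm about the column. 0: the tip is exactly over the anvil centre (arm along the stand's -x from the column); positive: swung to the stand's +y. Range -0.7 to 1.5 rad with no stop at 0. Stiff: it moves with about 2.5 N at the handle and stays where it is left. Starts swung aside, 0.9 to 1.15 rad.
- pivot (a point): Point on the column's axis about which the indicator arm swings (vertical axis), 177 mm above the bench.
- tip (a point): Lower end of the indicator's plunger (5 mm in diameter, rigid), 140 mm from the column's axis; it hangs 105.5 mm above the anvil's top, so 5.5 mm above the top of the right bar. Above it the dial, 56 mm in diameter and 16 mm thick, reaches to 244 mm above the bench; it faces along the arm.
- handle (a point): Top end of the upright black handle at the end of the arm: a round bar 16 mm in diameter, 98 mm tall, its top 285 mm above the bench, 185 mm from the column's axis (45 mm beyond the tip).
- gauge_a: Bystander: dial indicator lying face up, 58 mm case, 20 mm thick, stem along its +x to 95 mm. Origin: under the centre of its case.
- gauge_b: Bystander: a second dial indicator, the same.
- case: Bystander: closed yellow plastic case 100 x 140 x 44 mm. Origin: centre of its underside.
- loupe: Bystander: small black loupe, 44 mm in diameter, 36 mm tall. Origin: centre of its underside.
Not all that is in view belongs to the job. Leave any green look-alike of the bar_100 alone.

How it is judged:
On the way, in this order (a step that is already met when the one before it is completed fails the run):
1. the 100 mm bar stands upright, released, in the middle of the anvil (distance between bar_100 and anvil below 0.012 m and angle between bar_100's own z axis and vertical below 0.05 rad and contact force between the fingers and bar_100 below 0.1 N), for 0.3 s.
2. the tip of the indicator has been swung over the top of the bar (horizontal distance between tip and bar_100 below 0.012 m and distance between bar_100 and anvil below 0.012 m), for 0.2 s.
At the end, for the whole second after the job is handed in: The 100 mm bar stands upright (within 3 deg) and at rest on the anvil, its axis within 12 mm of the anvil's centre, and the indicator's tip, at rest, is over the bar's top, within 12 mm of its axis (horizontal distance between bar_100 and anvil below 0.012 m and z of bar_100 in the frame of anvil between -0.003 and 0.003 m and angle between bar_100's own z axis and vertical below 0.05 rad and horizontal distance between tip and bar_100 below 0.012 m and linear speed of bar_100 below 0.02 m/s and velocity of joint swing_arm between -0.03 and 0.03 rad/s); the robot touches nothing.
It fails at once if another length bar is moved more than 15 mm (distance of any of bar_70, bar_85, bar_115 from where it was at the start of the episode above 0.015 m).
It fails at once if a bystander (gauge, case or loupe) is moved more than 25 mm (distance of any of gauge_a, gauge_b, case, loupe from where it was at the start of the episode above 0.025 m).
It fails at once if the bar is dropped or banged on the stand (more than 60 N) (contact force between bar_100 and stand above 60 N).
It also fails if it takes over 58 s, if anything falls off the work surface, if the arm or the gripper's body presses on something with over 40 N, if the wrist force passes 120 N, or if a joint passes its speed limit or range.

ROBOT

A 6-joint arm with a two-finger parallel gripper is mounted at the origin on the work surface. World frame = base frame: x ahead of the robot, y to its left, z up, the work surface at z = 0. Lengths are in m, angles in rad, forces in N, time in s.
With the tool pointing down it reaches from about 0.3 to 0.875 m from the base axis. Payload 6.4 kg.
Tool frame: the origin (TCP) lies at the very end of the fingers, on their centre line; the grasp point (between the pads) lies env.tcp_to_grasp behind it (env.tcp_to_grasp is the distance from the TCP to the grasp point, in m); z points along the fingers, y is the line along which they close (so a half turn about z gives the same grasp; the last joint's range is limited). The gripper opens to 88 mm and grips with 3 to 60 N. Pads are 18 mm wide; open, the fingers measure 123 mm over their backs; the gripper's body (75 mm by 187 mm) begins 45 mm behind the grasp point.
Start: joints at [0.93, 0.181, 1.607, -0, 1.354, -0.206], TCP at [0.242, 0.522, 0.239] pointing down, gripper open.
Joint ranges: [-2.99, 2.99], [-0.89, 2.07], [0.3, 2.58], [-1.14, 4.28], [0, 2.63], [-3.12, 3.12]. Speed limits (rad/s): [2.57, 2.57, 3.01, 3.14, 3.14, 3.14].

INTERFACE

Orientations are given as a 3x3 rotation matrix whose columns are the frame's x, y, z axes.
In Python, from workcell import env gives the robot as it stands. Calls block until the motion is done:
- env.reach(position, orientation): joint-space move of the TCP to a pose.
- env.line_to(position, frame=None, vel=0.15): straight line of the TCP; frame=None keeps the orientation; vel is the mean speed in m/s.
- env.goto_joints(angles): joint-space move.
- env.grip(opening, newtons=None): opening from 0.0 (shut) to 1.0 (fully open); newtons is the grip in N (None keeps the last); returns when the fingers have stopped.
- env.wait(seconds).
- env.solve_ik(position, orientation): joint angles nearest the present ones, or None.
- env.read_state(): the state.
- env.snapshot(name): name is "scene" or "top" or "wrist"; returns a dict with "color" (420x560x3 uint8, blue, green, red), "mtx" (3x3 intrinsics, pixels), "extrinsics" (4x4, takes a point from camera to world coordinates). Camera axes: x right, y down, z forward; pixel columns grow to the right and rows downward; lengths in m; the calibration is good to about 2 mm. A picture is of the moment at which its call begins. There is no depth.
A pose or a line that the arm cannot do raises env.IKError and nothing moves.
- env.sign_off(): hands the job in; it is judged then, once.
The state is a dict: "time_s": time; "joint_positions": joint angles; "dq": joint speeds; "tau": joint torques, N m; "position": TCP position; "eef_rot": TCP orientation; "ft_force": force on the tool from outside, world axes, zero at the start; "torque": the same for the moment, N m; "grip_width": opening from 0.0 (shut) to 1.0 (fully open); "grip_force": force on a finger pad.
Only numpy, scipy, OpenCV 4.12 (cv2) and the standard library are available. Lean on these libraries where they do the work, as an engineer would, in place of code of your own. Each camera call takes 0.05 s, during which the arm holds its last target. There are 200 camera calls.

## Working session

There is one attempt and no reset: what is moved stays moved. The work goes in short steps, each a Python script; the robot and the scene stay as the last script left them, time stands still between calls to the robot, and variables do not carry over. Pictures are saved under pics/ and viewed, at most 10 in all, crops included, and the job is handed in when it is done.

```bash
mkdir -p pics; ls; python3 - <<'E'
from workcell import env
import cv2,numpy as np
for n in("scene","top"):
    s=env.snapshot(n); cv2.imwrite(f"pics/{n}0.png",s["color"]); np.savez(f"pics/{n}0.npz",**s)
    print(n,s["mtx"].tolist(),np.round(s["extrinsics"],3).tolist())
print(env.tcp_to_grasp,env.read_state()["time_s"])
E
```

```text
pics
scene [[450.56099478001846, 0.0, 286.90872059349687], [0.0, 450.56099478001846, 204.92749781093661], [0.0, 0.0, 1.0]] [[-0.767, 0.372, -0.523, 1.217], [0.642, 0.443, -0.625, 0.764], [-0.001, -0.815, -0.579, 0.926], [0.0, 0.0, 0.0, 1.0]]
top [[543.3048434192608, 0.0, 280.4776737925058], [0.0, 543.3048434192608, 215.56294466566135], [0.0, 0.0, 1.0]] [[0.004, -0.997, 0.08, 0.412], [-1.0, -0.006, -0.018, -0.049], [0.019, -0.08, -0.997, 1.777], [0.0, 0.0, 0.0, 1.0]]
0.0187 0.1
```

View pics/scene0.png

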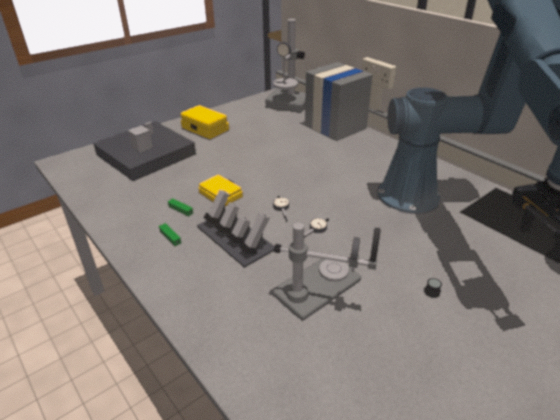

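View pics/top0.png

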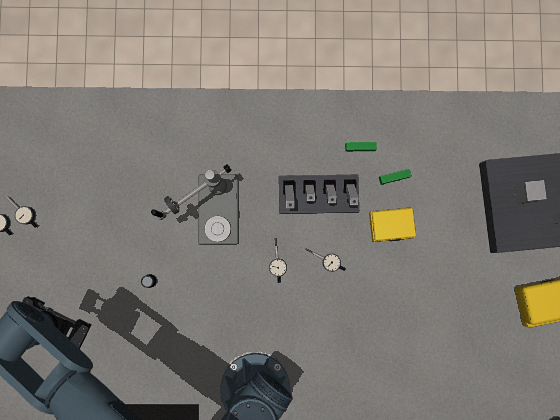

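Scene view: the rack holds four bars and stands beside the comparator. Top view: bars at columns about 290, 310, 332 and 353, row about 193. The anvil is at (217,229), the column top near (212,175) and the handle at (158,213). Next I'll locate these roughly and bring the wrist camera over.

```bash
cat > h.py <<'E'
import numpy as np,cv2
from workcell import env
def ray(s,px):
    d=np.linalg.inv(s["mtx"])@[px[0],px[1],1.]; E=s["extrinsics"]
    d=E[:3,:3]@d; return E[:3,3],d/np.linalg.norm(d)
def plane(s,px,z):
    o,d=ray(s,px); return o+d*(z-o[2])/d[2]
def tri(views):
    A=np.zeros((3,3));b=np.zeros(3);R=[ray(s,p) for s,p in views]
    for o,d in R: P=np.eye(3)-np.outer(d,d);A+=P;b+=P@o
    X=np.linalg.solve(A,b); return X,max(np.linalg.norm((np.eye(3)-np.outer(d,d))@(X-o)) for o,d in R)
def proj(s,X):
    E=s["extrinsics"];p=s["mtx"]@(E[:3,:3].T@(np.asarray(X)-E[:3,3]));return p[:2]/p[2]
def snap(n,name):
    s=env.snapshot(n);cv2.imwrite(f"pics/{name}.png",s["color"]);np.savez(f"pics/{name}.npz",**s);return s
def load(name): return dict(np.load(f"pics/{name}.npz"))
E
python3 - <<'E'
from h import *
np.set_printoptions(precision=4,suppress=True)
t=load("top0")
for n,p,z in [("anvil",(217.5,229),.035),("rack c",(319,194),.012),("rackcorners",(279,176),.012),("",(358,176),.012),("",(358.5,213),.012),("",(279,214),.012),
 ("stand",(198,175),.022),("",(239,175),.022),("",(239,244),.022),("",(198,244),.022),("coltop",(210,175),.26),("handle",(157,213),.285),("ga",(278,267),.02),("gb",(332,262),.02),("case",(393,224),.044),("loupe",(149,281),.036)]:
    print(n,plane(t,p,z))
s=snap("wrist","w0");q=env.read_state();E=s["extrinsics"]
print(s["mtx"]); T=np.eye(4);T[:3,:3]=q["eef_rot"];T[:3,3]=q["position"];print(np.linalg.inv(T)@E, q["eef_rot"])
E
```

```text
anvil [0.5071 0.1212 0.035 ]
rack c [ 0.6249 -0.2067  0.012 ]
rackcorners [ 0.6834 -0.0754  0.012 ]
 [ 0.6852 -0.3352  0.012 ]
 [ 0.5632 -0.3359  0.012 ]
 [ 0.5584 -0.076   0.012 ]
stand [0.6833 0.1882 0.022 ]
 [0.6842 0.055  0.022 ]
 [0.4598 0.0527 0.022 ]
 [0.4592 0.1845 0.022 ]
coltop [0.6467 0.1224 0.26  ]
handle [0.5365 0.2632 0.285 ]
ga [ 0.3864 -0.0734  0.02  ]
gb [ 0.4032 -0.2477  0.02  ]
case [ 0.5256 -0.4415  0.044 ]
loupe [0.3409 0.3357 0.036 ]
[[345.6882   0.     281.1543]
 [  0.     345.6882 212.1567]
 [  0.       0.       1.    ]]
[[ 0.0013 -0.9466 -0.3223  0.0842]
 [ 1.      0.0014 -0.0001 -0.0007]
 [ 0.0005 -0.3223  0.9466 -0.1464]
 [ 0.      0.      0.      1.    ]] [[-0.9069  0.4213 -0.0008]
 [ 0.4213  0.9069 -0.0011]
 [ 0.0003 -0.0013 -1.    ]]
```

```bash
python3 - <<'E'
from h import *
D=np.array([[-1,0,0],[0,1,0],[0,0,-1.]])
p=env.read_state()["position"]; env.line_to([p[0],p[1],.40],vel=.3)
for n,x in [("s1",[.56,.20,.40]),("s2",[.56,.08,.40]),("r1",[.555,-.13,.29]),("r2",[.555,-.28,.29])]:
    env.reach(x,D); env.wait(.2); snap("wrist",n)
print(env.read_state()["time_s"])
a=[cv2.imread(f"pics/{n}.png") for n in("s1","s2","r1","r2")]
m=np.vstack([np.hstack(a[:2]),np.hstack(a[2:])]); cv2.imwrite("pics/m1.png",cv2.resize(m,(800,600),interpolation=cv2.INTER_AREA))
E
```

```text
5.6417
```

View pics/m1.png

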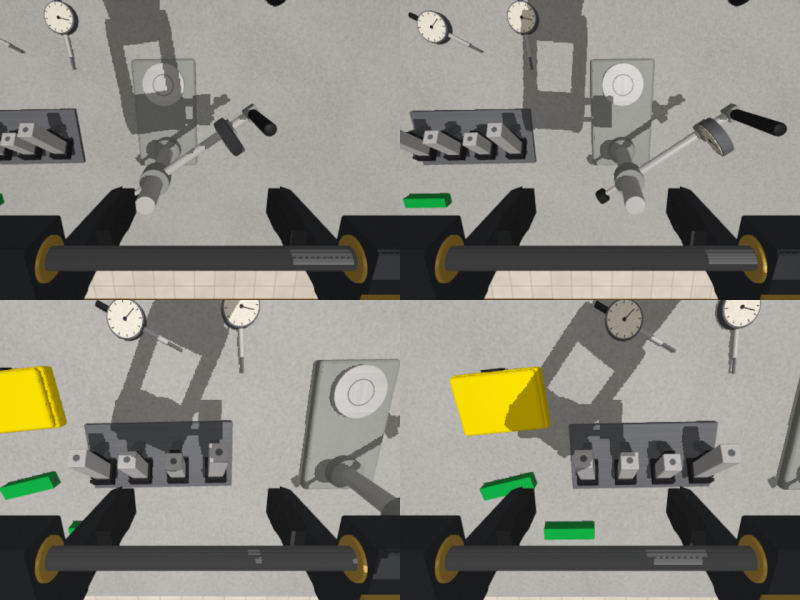

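The wrist views show the four bar tops with their dots. In r1 they are at native pixels about (108,221), (176,227), (245,224) and (305,213). The anvil is bright, at about (312,118) in s2 and (505,126) in r1. The handle is swung to +y.

```bash
cat > m.py <<'E'
from h import *
np.set_printoptions(precision=4,suppress=True)
def dot(s,p,r=11):
    g=cv2.cvtColor(s["color"],cv2.COLOR_BGR2GRAY); k=cv2.morphologyEx(g,cv2.MORPH_BLACKHAT,cv2.getStructuringElement(cv2.MORPH_ELLIPSE,(11,11))).astype(float)
    x,y=int(p[0]),int(p[1]); w=k[y-r:y+r+1,x-r:x+r+1]; n,l,st,c=cv2.connectedComponentsWithStats((w>.4*w.max()).astype(np.uint8))
    b=[i for i in range(1,n) if 3<=st[i,4]<=80]; i=min(b,key=lambda i:np.hypot(*(c[i]-r)))
    return c[i]+[x-r,y-r],st[i,4]
def anvil(s,p,r=70):
    g=cv2.cvtColor(s["color"],cv2.COLOR_BGR2GRAY); m=(g>195).astype(np.uint8)
    x0,y0=max(0,p[0]-r),max(0,p[1]-r); w=cv2.morphologyEx(m[y0:p[1]+r,x0:p[0]+r],cv2.MORPH_CLOSE,np.ones((7,7)))
    c=max(cv2.findContours(w,0,1)[0],key=cv2.contourArea); e=cv2.fitEllipse(cv2.convexHull(c)); return np.array(e[0])+[x0,y0],e[1]
E
python3 - <<'E'
from m import *
r1,r2,s2=load("r1"),load("r2"),load("s2")
A=[(108,221),(176,227),(245,224),(305,213)];B=[(256,222),(318,225),(380,227),(463,215)]
for a,b in zip(A,B):
    (a,na),(b,nb)=dot(r1,a),dot(r2,b); X,e=tri([(r1,a),(r2,b)]); print(a,na,b,nb,X,e,"L",(X[2]-.032)/np.cos(np.radians(35)))
a,b=anvil(s2,(312,118)),anvil(r1,(505,126)); print(a,b,tri([(s2,a[0]),(r1,b[0])]),plane(s2,a[0],.035),plane(r1,b[0],.035))
m=np.hstack([cv2.resize(x["color"][180:270,u:u+290],None,fx=1.37,fy=1.37,interpolation=cv2.INTER_CUBIC) for x,u in((r1,60),(r2,220))]);
m=np.vstack([m,cv2.resize(np.hstack([s2["color"][60:200,200:420],r1["color"][60:200,340:560]]),(m.shape[1],255*m.shape[1]//800))])
cv2.imwrite("pics/m2.png",m)
E
```

```text
[106.4286 220.5974] 77 [256.5    221.6216] 74 [ 0.5909 -0.3032  0.1148] 0.00011696301864426464 L 0.10109450933223468
[177. 223.] 67 [321.3    223.9857] 70 [ 0.5978 -0.2372  0.1024] 0.00012245618847775815 L 0.08598307648252501
[242.3906 225.2969] 64 [381.3385 226.1692] 65 [ 0.6048 -0.171   0.0901] 0.00016934439464862003 L 0.07090542763736458Traceback (most recent call last):
  File "<stdin>", line 5, in <module>
  File "m.py", line 6, in dot
    b=[i for i in range(1,n) if 3<=st[i,4]<=80]; i=min(b,key=lambda i:np.hypot(*(c[i]-r)))
                                                   ~~~^^^^^^^^^^^^^^^^^^^^^^^^^^^^^^^^^^^^
ValueError: min() iterable argument is empty
```

```bash
sed -i 's/<=80/<=160/' m.py; python3 - <<'E'
from m import *
r1,r2,s2=load("r1"),load("r2"),load("s2")
(a,na),(b,nb)=dot(r1,(305,213)),dot(r2,(463,215)); X,e=tri([(r1,a),(r2,b)]); print(a,na,b,nb,X,e,"L",(X[2]-.032)/np.cos(np.radians(35)))
a,b=anvil(s2,(312,118)),anvil(r1,(505,126)); print(a,b,tri([(s2,a[0]),(r1,b[0])]),plane(s2,a[0],.035),plane(r1,b[0],.035))
m=np.hstack([cv2.resize(x["color"][180:270,u:u+290],None,fx=1.37,fy=1.37,interpolation=cv2.INTER_CUBIC) for x,u in((r1,60),(r2,220))]);
m=np.vstack([m,cv2.resize(np.hstack([s2["color"][60:200,200:420],r1["color"][60:200,340:560]]),(m.shape[1],255*m.shape[1]//800))])
cv2.imwrite("pics/m2.png",m)
E
```

```text
[306.3415 212.5122] 82 [463.575 213.425] 80 [ 0.5777 -0.1054  0.1262] 0.00016221511225392963 L 0.11505429767783239
(array([311.7793, 117.8501]), (56.48524856567383, 58.583282470703125)) (array([504.744 , 127.7184]), (64.90167236328125, 80.1248550415039)) (array([0.5069, 0.1244, 0.0344]), np.float64(0.00025810693775576114)) [0.5071 0.1244 0.035 ] [0.5066 0.1241 0.035 ]
```

View pics/m2.png

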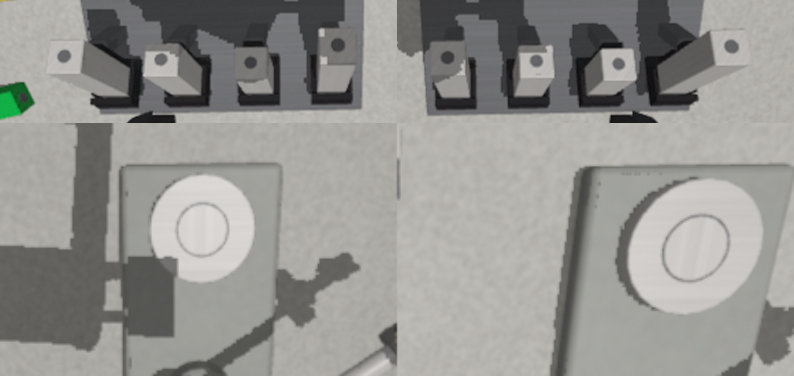

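The 100 mm bar is the end one, at y=-0.303 (triangulated lengths are 101, 86, 71 and 115 mm). The anvil is at (0.507, 0.124), top about 34 mm up, which agrees with the text. The crop shows the ring and dots clearly. Grasping now.

```bash
cat > g.py <<'E'
from m import *
yaw=.023; c,s_=np.cos(yaw),np.sin(yaw)
u=np.array([-np.sin(np.radians(35))*c,-np.sin(np.radians(35))*s_,np.cos(np.radians(35))])
Y=np.array([-s_,c,0]); G=np.column_stack([np.cross(Y,-u),Y,-u]); top=np.array([.5909,-.3032,.1145])
E
python3 - <<'E'
from g import *
env.grip(.58,40); env.reach(top+.10*u,G); env.line_to(top+.02*u,vel=.12); env.line_to(top-.039*u,vel=.06)
q=env.read_state(); print(q["time_s"],q["position"]-(top-.039*u),q["ft_force"],q["grip_width"])
env.grip(0,40); q=env.read_state(); print(q["time_s"],q["ft_force"],q["grip_width"]*88,q["grip_force"])
snap("wrist","g1")
E
```

```text
9.0 [ 0.0001 -0.0001  0.0003] [-0.404   1.2655 -0.3597] 0.5793885843586141
9.5 [-3.1847  0.8936  2.4492] 25.83220615121064 39.99041666742414
```

View pics/g1.png

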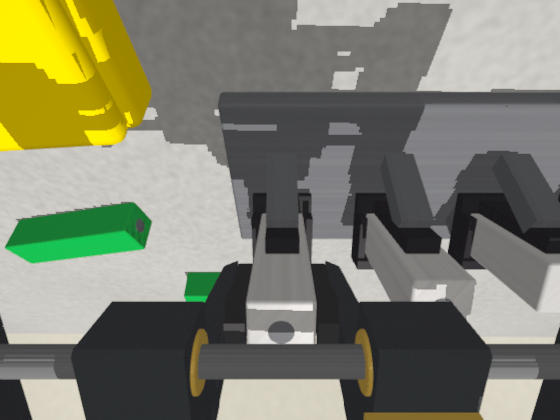

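The bar is held (25.8 mm, 40 N). The picture shows its top dot between the fingers at about (281,330), and the neighbours untouched. Drawing it out and carrying it over the anvil.

```bash
python3 - <<'E'
from g import *
g1=load("g1"); a,n=dot(g1,(281,330),20); q=env.read_state(); R=q["eef_rot"]
o,d=ray(g1,a); ol=R.T@(o-q["position"]); dl=R.T@d; print("dot px",a,n,"exp",proj(g1,top),"in tool, z=-.039:",ol+dl*(-.039-ol[2])/dl[2])
env.line_to(top+.05*u,vel=.08); q=env.read_state(); print(q["ft_force"],q["grip_width"]*88)
env.line_to(top+.09*u,vel=.15)
ps=.66; Yp=np.array([-np.sin(ps),np.cos(ps),0]); Z=np.array([0,0,-1.]); P=np.column_stack([np.cross(Yp,Z),Yp,Z]); np.save("P.npy",P)
env.line_to([.45,-.25,.27],G,vel=.2)
env.reach([.507,.124,.27],P); env.wait(.3); q=env.read_state(); print(q["time_s"],q["ft_force"],q["grip_width"]*88,q["joint_positions"])
snap("wrist","h1"); snap("scene","h2"); snap("top","h3")
a=load("h1")["color"]; b=cv2.resize(load("h2")["color"][160:320,250:410],(420,420)); t=cv2.resize(load("h3")["color"][130:290,130:290],(420,420))
cv2.imwrite("pics/m3.png",cv2.resize(np.hstack([a,b,t]),(800,240),interpolation=cv2.INTER_AREA))
E
```

```text
dot px [289.5091 328.9636] 55 exp [282.1206 331.8601] in tool, z=-.039: [ 0.0016  0.0027 -0.039 ]
[-0.3044 -1.3034 -5.4915] 25.837780385308893
13.7583 [ 0.1635 -0.4452 -4.8063] 25.29682996182368 [ 0.0104  0.0346  1.7031  0.0001  1.4037 -2.2187]
```

View pics/m3.png

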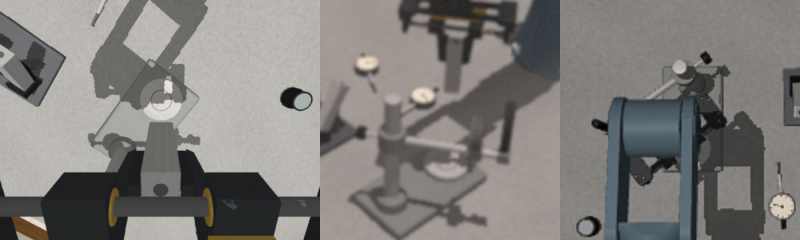

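The bar hangs plumb in the gripper over the anvil, and the swung-aside arm is clear. Lowering with force feedback.

```bash
python3 - <<'E'
from g import *
xy=[.507,.124]; env.line_to(xy+[.12],vel=.12); env.line_to(xy+[.102],vel=.05); env.wait(.2)
f0=env.read_state()["ft_force"][2]; z=.102
while z>.088:
    z-=.0007; env.line_to(xy+[z],vel=.012); f=env.read_state()["ft_force"][2]
    if f-f0>3: break
q=env.read_state(); print(z,f0,q["ft_force"],q["torque"],q["time_s"])
s=snap("wrist","p0")
env.grip(.45,10); env.wait(.3); q=env.read_state(); print(q["ft_force"],q["grip_width"]*88,q["time_s"])
env.line_to(xy+[.15],vel=.1); env.line_to(xy+[.30],vel=.25)
env.reach([.60,.10,.38],np.array([[-1,0,0],[0,1,0],[0,0,-1.]])); env.wait(.2); snap("wrist","p1"); print(env.read_state()["time_s"])
a=load("p0")["color"]; b=load("p1")["color"]; cv2.imwrite("pics/m4.png",cv2.resize(np.hstack([a,b]),(800,300),interpolation=cv2.INTER_AREA))
E
```

```text
0.09639999999999994 -5.194532549792123 [-1.115   1.2781 -1.6688] [ 0.0957  0.223  -0.0401] 18.0167
[ 0.7591  0.1791 -0.2649] 39.67102246217069 18.775
21.1
```

View pics/m4.png

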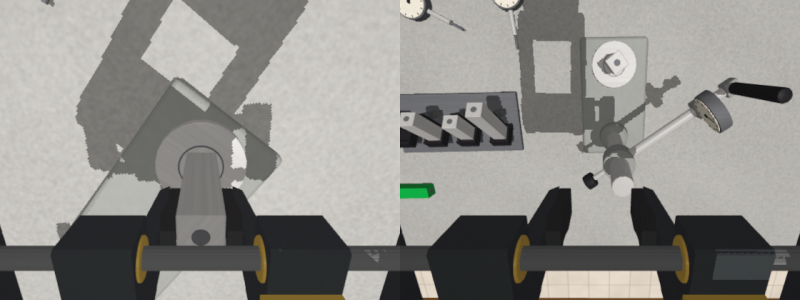

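After release the bar stands on the anvil, its top at about (304,87) native in p1. The column's end cap and the black handle are clear in s1, s2 and p1. Measuring the bar, column and handle.

```bash
python3 - <<'E'
from m import *
V={n:load(n) for n in("s1","s2","p1")}
a,n=dot(V["p1"],(304,87)); print("bar",a,n,plane(V["p1"],a,.135))
def blob(s,p,lo,hi,r):
    g=cv2.cvtColor(s["color"],cv2.COLOR_BGR2GRAY); x,y=p; w=cv2.inRange(g[y-r:y+r,x-r:x+r],lo,hi); n,l,st,c=cv2.connectedComponentsWithStats(w)
    i=1+np.argmax(st[1:,4]); return l==i,np.array([x-r,y-r])
# handle top: far extremity of the dark rod along its long axis, away from column
H={"s1":(368,170),"s2":(510,175),"p1":(515,130)}; C={"s1":(203,286),"s2":(332,286),"p1":(311,262)}; hv=[];cv=[]
for k in V:
    s=V[k]; m,o=blob(s,H[k],0,45,32); ys,xs=np.nonzero(m); p=np.c_[xs,ys]+o; c0=p.mean(0); d=np.linalg.svd(p-c0,full_matrices=0)[2][0]
    d*=np.sign(d[0]); t=(p-c0)@d; wdt=np.ptp((p-c0)@[-d[1],d[0]]); e=c0+d*(t.max()-wdt/2*.9); hv.append((s,e)); 
    m,o=blob(s,C[k],185,255,16); ys,xs=np.nonzero(m); c=np.c_[xs,ys].mean(0)+o; cv.append((s,c)); print(k,"handle",e,wdt,len(xs),"col",c,plane(s,e,.285),plane(s,c,.26))
print("H",tri(hv),"C",tri(cv))
m=[]
for k in V: 
    i=V[k]["color"].copy(); 
    for q in(hv,cv): cv2.drawMarker(i,tuple(int(v) for v in np.round(q[list(V).index(k)][1])),(0,0,255),0,7,1)
    m.append(i[60:310,180:560])
cv2.imwrite("pics/m5.png",cv2.resize(np.hstack(m),(800,175),interpolation=cv2.INTER_AREA))
E
```

```text
bar [303.5161  87.1129] 62 [0.5064 0.1234 0.135 ]
s1 handle [377.3504 181.3573] 18.00829311290175 397 col [203.4584 287.2368] [0.5389 0.2749 0.285 ] [0.6481 0.1271 0.26  ]
s2 handle [531.0219 180.8787] 19.6661656871102 488 col [329.3033 287.2951] [0.5384 0.2744 0.285 ] [0.6481 0.1266 0.26  ]
p1 handle [536.6853 132.8847] 21.76825960377473 655 col [311.4198 261.4611] [0.5384 0.2738 0.285 ] [0.6486 0.1258 0.26  ]
H (array([0.5388, 0.2752, 0.2836]), np.float64(0.00041639711528317633)) C (array([0.6495, 0.1265, 0.2578]), np.float64(0.0004899458527689736))
```

View pics/m5.png

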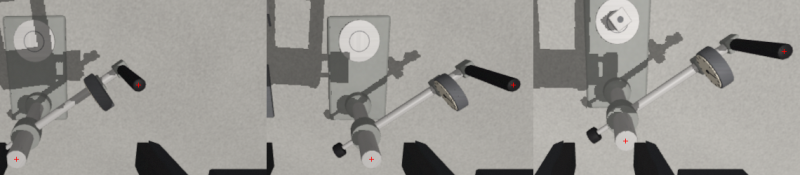

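Column axis is at about (0.648,0.126) and the handle top at (0.5386,0.2747), radius 185 mm as expected; the marks sit on the cap and handle ends. The bar is at (0.506,0.123). Swinging the arm.

```bash
cat > sw.py <<'E'
from m import *
piv=np.array([.648,.126]); h0=np.array([.5386,.2747])-piv; b=np.array([.5064,.1236])-piv
t0=np.arctan2(h0[1],h0[0])%(2*np.pi); t1=np.arctan2(b[1],b[0])%(2*np.pi); rr=.185
def pose(t,z=.246):
    r=np.array([np.cos(t),np.sin(t)]); Y=np.array([r[1],-r[0],0]); Z=np.array([0,0,-1.])
    return np.append(piv+rr*r,z),np.column_stack([np.cross(Y,Z),Y,Z])
E
python3 - <<'E'
from sw import *
print(t1-t0); env.grip(.7,15); p,R=pose(t0,.37); env.reach(p,R); p,R=pose(t0); env.line_to(p,vel=.12)
q=env.read_state(); print(q["ft_force"],q["time_s"]); env.grip(0,15); q=env.read_state(); print(q["ft_force"],q["grip_width"]*88,q["time_s"])
N=8
for i in range(1,N+1):
    p,R=pose(t0+(t1-t0)*i/N); env.line_to(p,R,vel=.07)
env.wait(.3); q=env.read_state(); print(q["ft_force"],q["position"],p,q["grip_width"]*88,q["time_s"])
snap("wrist","e1"); snap("scene","e2")
a=load("e1")["color"]; b=cv2.resize(load("e2")["color"][190:310,260:420],(560,420),interpolation=cv2.INTER_CUBIC); cv2.imwrite("pics/m6.png",cv2.resize(np.hstack([a,b]),(800,300),interpolation=cv2.INTER_AREA))
E
```

```text
0.953451588245942
[-0.0287  0.0954 -0.6896] 23.9333
[ 0.9128  0.8294 -0.5298] 15.306478064978572 24.6917
[ 4.6757 -2.6692 -2.883 ] [0.4638 0.1231 0.246 ] [0.463  0.1229 0.246 ] 15.594991261940915 28.725
```

View pics/m6.png

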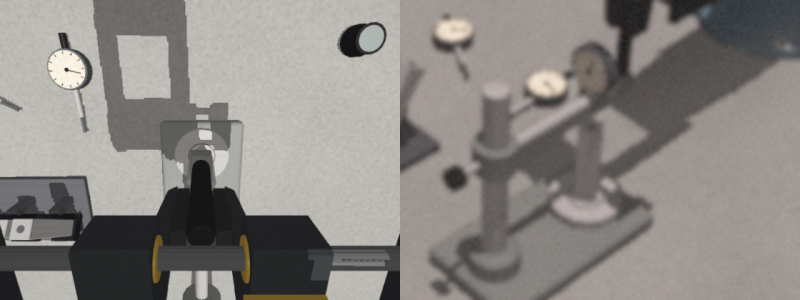

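The arm lies along the stand over the bar, which still stands upright in the scene view; the wrist picture shows the handle gripped at (201,205). Releasing, backing off, and checking from above.

```bash
python3 - <<'E'
from sw import *
env.grip(.6,15); env.wait(.2); p,R=pose(t1,.38); env.line_to(p,R,vel=.1)
env.reach([.40,.40,.36],np.array([[0,1,0],[1,0,0],[0,0,-1.]])) if env.solve_ik([.40,.40,.36],np.array([[0,1,0],[1,0,0],[0,0,-1.]])) is not None else print("noik")
env.wait(.3); q=env.read_state(); print(q["ft_force"],q["time_s"])
snap("top","f1"); snap("scene","f2"); snap("wrist","f3")
a=cv2.resize(load("f1")["color"][160:260,170:270],(400,400),interpolation=cv2.INTER_CUBIC); b=cv2.resize(load("f2")["color"][200:300,270:370],(400,400),interpolation=cv2.INTER_CUBIC)
cv2.imwrite("pics/m7.png",np.hstack([a,b]))
E
```

```text
[ 1.284  -0.2533  0.7875] 33.3833
```

View pics/m7.png

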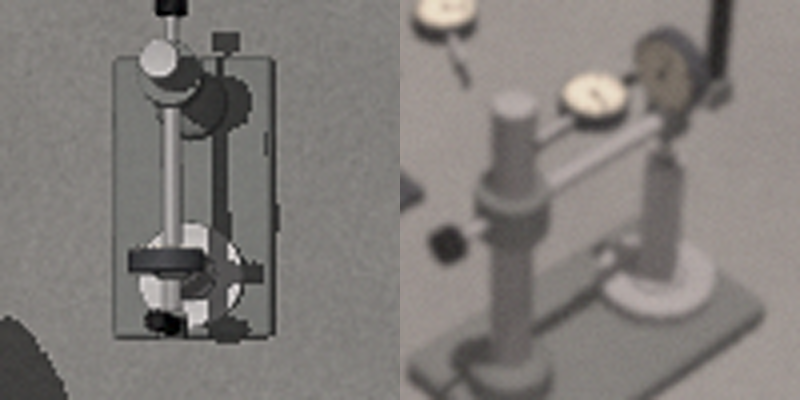

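The top crop shows the arm running straight over the anvil, and the scene crop shows the tip above the centre of the bar's top. A numeric check of the arm line comes before handing in.

```bash
python3 - <<'E'
from m import *
t=load("f1"); P=lambda x,y,z:plane(t,(170+(x+.5)/4-.5,160+(y+.5)/4-.5),z)
a,b=P(172,120,.177),P(171,240,.177); h=P(158,318,.28); print(a,b,h)
piv=np.array([.648,.126]);r=(b-a)[:2]/np.linalg.norm((b-a)[:2]); hd=h[:2]-piv; print("tip by line",a[:2]+r*((piv-a[:2])@r+.14),"by handle",piv+.14*hd/np.linalg.norm(hd))
tip=piv+.14*hd/np.linalg.norm(hd); d=max(np.linalg.norm(tip-[.5064,.1234]),abs(b[1]-.1234)); print(d)
if d<.008: print(env.sign_off())
E
```

```text
[0.6159 0.1234 0.177 ] [0.5269 0.1228 0.177 ] [0.4657 0.1199 0.28  ]
tip by line [0.508  0.1227] by handle [0.5081 0.1213]
0.002650309824249581
the job is handed in; nothing more can be done
None
```

I stood the 100 mm bar upright on the anvil, swung the indicator tip over its top (about 3 mm off the bar's axis by my camera check), released it and handed the job in at about 33 s; no verdict was returned.

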